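# Set and lock the straightedge on the menu-lettering board

### The job

On the laid dinner table, get the menu-lettering board ready for writing: lay the wooden straightedge flat on the board with its long edge flush along the raised fence and its end butted against the corner stop, and let go of it. Then slide the brass lock fully home to its end stop, so that its tongue covers the free end of the straightedge, and leave the straightedge flush. Do not knock or shift the tableware standing around.

Things in the scene. Friction and masses are not known exactly. Their poses are not given: they have to be found in the camera images.
- board: dark wooden board with a white card, 180 (its x) x 300 (its y) x 12 mm thick, fixed, on either half of the table. Origin under its centre, z up. Along its far (+x) edge runs a brass fence, 14 mm above the board's top, inner face at x = 75 mm, y = -32 to 150 mm. Brass corner stop at the +y end, 14 mm high, inner face at y = 138, x = 29 to 75 mm. Lock on the line x = 53, -y end
- corner (a point): inner corner on the board's top (12 mm above the table), where the faces of fence and corner stop meet: (75, 138, 12) mm in the board's frame; axes as the board's. The straightedge laid home has its origin at (-22, -85, 0) mm from here
- straightedge: loose wooden straightedge, about 180 g: a blade 44 (its x) x 170 (its y) x 8 mm thick with a grip rib along the middle of its top, 16 (x) x 90 (y) mm, from 8 to 38 mm above the underside. Origin at the centre of the underside, z up. Both long edges are alike and so are both ends: either may meet the fence. Starts flat on the table beside the board
- lock (a joint): how far the brass lock has slid (m) along the board's +y towards the straightedge: 0 = fully back, 0.055 = fully home at its end stop. It starts 0 to 0.022, clear of the straightedge's place
- lock_grip (a point): top centre of the lock's upright brass tab, 50 mm above the board's top, moves with the lock. Tab 14 (board x) x 30 (board y) mm, 34 mm tall, on a carriage 32 x 36 mm, 16 mm high, between rails 7 mm high. A tongue 24 mm wide reaches 42 mm from the tab's centre towards +y, 11 to 16 mm above the board, to pass over the 8 mm blade. Slides at about 1.5 N
- candlestick: short brass candlestick without candle, foot 72 mm across, 150 mm tall; loose bystander, leave it where it is; origin at the centre of its foot
- glass: empty stemmed cocktail glass, mouth 88 mm across, foot 68 mm, 135 mm tall; loose bystander, leave it where it is; origin at the centre of its foot
- mill: turned dark wooden pepper mill, 50 mm across, 114 mm tall; loose bystander, leave it where it is; origin at the centre of its foot
- votive: small brass candle cup, 54 mm across, 62 mm tall; loose bystander, leave it where it is; origin at the centre of its foot
- flowerpot: brass pot of pink flowers, 84 mm across, 121 mm tall; loose bystander, leave it where it is; origin at the centre of its foot
- ramekin: small white china dish, 60 mm across, 40 mm tall; loose bystander, leave it where it is; origin at the centre of its foot
- caddy: white china sugar jar with a brass lid, 64 mm across, 85 mm tall; loose bystander, leave it where it is; origin at the centre of its foot
- spoon: copper spoon, 160 mm long along its x, lying on the near part of the board; loose bystander, leave it where it is; origin at its middle, underside
Mind the look-alikes: they are no part of the job. Leave any pink or white look-alike of the straightedge alone.

How it is judged:
By the outcome, as a careful person would: the job done as asked, in the order asked, and still so for the second after the job is handed in, with the robot touching nothing.
It also fails if it takes over 54 s, if anything falls off the work surface, if the arm or the gripper's body presses on something with over 40 N, if the wrist force passes 120 N, or if a joint passes its speed limit or range.

### The arm

A 7-joint arm with a two-finger parallel gripper is mounted at the origin on the work surface. World frame = base frame: x ahead of the robot, y to its left, z up, the work surface at z = 0. Lengths are in m, angles in rad, forces in N, time in s.
With the tool pointing down it reaches from about 0.425 to 0.875 m from the base axis. Payload 9.9 kg.
Tool frame: the origin (TCP) lies at the very end of the fingers, on their centre line; the grasp point (between the pads) lies 19 mm behind it; z points along the fingers, y is the line along which they close (so a half turn about z gives the same grasp; the last joint's range is limited). The gripper opens to 85 mm and grips with 20 to 120 N. Pads are 22 mm wide; open, the fingers measure 114 mm over their backs; the gripper's body (76 mm by 85 mm) begins 54 mm behind the grasp point. The pads swing forward as they close: fully open they stand 13 mm farther back than shut.
Start: joints at [1.109, 0.576, 0.025, 1.437, -0.015, 1.129, -0.057], TCP at [0.249, -0.627, 0.199] pointing down, gripper open.
Joint ranges: [-2.76, 2.76], [-0.34, 2.15], [-1.52, 1.57], [0.19, 2.46], [-1.09, 4.23], [0.17, 1.99], [-2.82, 2.82]. Speed limits (rad/s): [2.22, 2.22, 3.01, 3.01, 3.14, 3.14, 3.14].

### API

Orientations are given as [roll, pitch, yaw] about the fixed x, y, z axes, in that order (R = Rz(yaw) Ry(pitch) Rx(roll)).
In Python, from plant import robot gives the robot as it stands.
- The arm moves only by the shell command python3 -m pendant 'ROWS' [FORCE]. ROWS is JSON, a list of rows, each an object of numbers: "jaw": the closure, from 0 (fully open) to 1 (shut); "tx", "ty", "tz": the shift along the world's x, y, z in m; "twist": the turn about the world's z in degrees. In form: [{"jaw": .., "tx": .., "ty": .., "tz": .., "twist": ..}, ...]. A call has 1 to 10 rows; each row shifts and turns the commanded pose from where the row before left it; what a row does not reach is not made up. A row lasts 1/8 s, in which the tool goes at most 62.5 mm and 10.7 degrees, less where a joint would pass 70% of its speed; a pose out of reach is approached as far as the arm can. A call with a gripper value outside its range is refused whole. The fingers move at their own pace and stop on an object; FORCE is the grip in N (left out, the last holds). Time passes only in rows, so rows that do not move let the fingers close. It gives the time, the measured TCP pose, the force, the opening and the grip force at its end, in the units of the state.
- robot.state(): the state, without advancing time (a new reading comes with each control period).
- robot.grab_frame(name): name is "scene" or "side" or "wrist"; returns a dict with "pixels" (480x640x3 uint8, blue, green, red), "range_z" (480x640 float32, m along the optical axis (not along the pixel's ray), 0 where there is no reading), "mtx" (3x3 intrinsics, pixels), "k1" (the pictures are not rectified: a ray, as slopes to the right and down, at radius r is drawn at 1 + k1 r^2 times it, then the intrinsics apply), "R" (3x3) and "t" (3): a world point X has camera coordinates R X + t; the wrist camera has in their place "mount" (4x4, takes a point from camera to tool coordinates, whose origin is the TCP and whose axes are the flange's). Camera axes: x right, y down, z forward; pixel columns grow to the right and rows downward; lengths in m; the calibration is good to about 2 mm. A picture is of the moment at which its call begins: read the wrist's pose just before it.
- robot.job_done(): hands the job in; it is judged then, once.
Trained networks look in a picture, given as the dict that the camera call returned (one of the last four; its "shot" number tells which), for a name from the list of things; names that differ only in an ending like _2 or _b are one class to them, and where a whole thing is asked for, a point or a joint stands for the part that bears it (a point fixed in the world has none). Each returns a list of dicts, best first, with "conf" (0 to 1); they miss things now and then, are a little off and sometimes report something else, mostly with a low value. They report only what shows in the picture. A call takes as long as a camera call. They do not tell look-alikes from the thing itself.
- robot.boxes_of(picture, thing): "point" ([x, y, z] in m, in world coordinates, good to about 4 mm: the middle of the surface that is visible of it).
- robot.place_of(picture, thing): "point" ([x, y, z] in m, in world coordinates, good to about 4 mm: a listed point, or the origin of a listed thing).
The state is a dict: "clock": time; "joint_positions": joint angles; "qvel": joint speeds; "tau": joint torques, N m; "eef_pos": TCP position; "eef_rot": TCP orientation; "ft_force": force on the tool from outside, world axes, zero at the start; "ft_torque": the same for the moment, N m; "grip_width": finger opening in m; "grip_force": force on a finger pad.
Only numpy, scipy, OpenCV 4.12 (cv2) and the standard library are available. Lean on these libraries where they do the work, as an engineer would, in place of code of your own. Each camera call takes 0.05 s, during which the arm holds its last target. There are 200 camera calls.

## Working session

There is one attempt and no reset: what is moved stays moved. The work goes in short steps, Python scripts to look and compute and a shell command to move; the robot and the scene stay as the last step left them, time stands still between calls to the robot, and variables do not carry over. Pictures are saved under pics/ and viewed, at most 10 in all, crops included, and the job is handed in when it is done.

```bash
mkdir -p pics; ls
cat > h.py <<'E'
import numpy as np, cv2
from plant import robot
def cam(f, st=None):
    K=np.array(f["mtx"]);k1=f["k1"]
    if "mount" in f:
        from scipy.spatial.transform import Rotation as Ro
        T=np.eye(4);T[:3,:3]=Ro.from_euler('xyz',st["eef_rot"]).as_matrix();T[:3,3]=st["eef_pos"]
        M=np.linalg.inv(T@np.array(f["mount"]));return K,k1,M[:3,:3],M[:3,3]
    return K,k1,np.array(f["R"]),np.array(f["t"]).ravel()
def proj(c,X):
    K,k1,R,t=c;p=R@np.asarray(X,float)+t;s=p[:2]/p[2];s=s*(1+k1*(s@s));return K[:2,:2]@s+K[:2,2]
def slopes(c,uv):
    K,k1,R,t=c
    d=np.linalg.solve(K[:2,:2],np.asarray(uv,float)-K[:2,2]);s=d.copy()
    for _ in range(20): s=d/(1+k1*(s@s))
    return s
def onz(c,uv,z):
    K,k1,R,t=c;s=slopes(c,uv);d=R.T@np.array([s[0],s[1],1]);o=-R.T@t
    return o+d*(z-o[2])/d[2]
def cloud(c,f):
    K,k1,R,t=c;Z=f["range_z"];v,u=np.mgrid[:Z.shape[0],:Z.shape[1]]
    d=np.stack([(u-K[0,2])/K[0,0],(v-K[1,2])/K[1,1]],-1);s=d.copy()
    for _ in range(8): s=d/(1+k1*(s**2).sum(-1,keepdims=True))
    P=np.concatenate([s*Z[...,None],Z[...,None]],-1)
    return (P-t)@R
E
cat > look.py <<'E'
from h import *
names="board corner straightedge lock_grip lock candlestick glass mill votive flowerpot ramekin caddy spoon".split()
for n in ["scene","side"]:
    f=robot.grab_frame(n);c=cam(f);cv2.imwrite(f"pics/{n}0.png",f["pixels"])
    np.savez(f"{n}0.npz",pix=f["pixels"],P=cloud(c,f),K=c[0],k1=c[1],R=c[2],t=c[3])
    for m in names:
        try: r=robot.place_of(f,m)
        except Exception as e: print(n,m,e);continue
        print(n,m,[(np.round(x["point"],3).tolist(),round(x["conf"],2),proj(c,x["point"]).astype(int).tolist()) for x in r[:4]])
print(robot.state()["clock"])
E
python3 look.py
```

```text
pics
scene board [([0.553, -0.22, -0.002], 0.61, [217, 249])]
scene corner [([0.656, -0.106, 0.008], 0.9, [227, 280])]
scene straightedge [([0.304, 0.186, -0.003], 0.95, [396, 240]), ([0.646, 0.511, -0.001], 0.92, [502, 374]), ([0.549, 0.22, -0.002], 0.77, [375, 298]), ([0.579, -0.323, 0.066], 0.33, [175, 222])]
scene lock_grip [([0.58, -0.326, 0.064], 0.51, [174, 223])]
scene lock it knows: board, caddy, candlestick, corner, flowerpot, glass, lock_grip, mill, ramekin, spoon, straightedge, votive
scene candlestick [([0.645, 0.178, 0.003], 0.57, [339, 317])]
scene glass [([0.52, 0.075, 0.004], 0.91, [323, 271])]
scene mill [([0.462, 0.295, 0.001], 0.56, [418, 285])]
scene votive [([0.529, -0.413, -0.002], 0.59, [168, 227]), ([0.72, -0.18, -0.004], 0.51, [186, 291])]
scene flowerpot [([0.723, -0.179, -0.002], 0.69, [185, 291])]
scene ramekin [([0.591, 0.345, 0.003], 0.85, [424, 326])]
scene caddy [([0.446, -0.08, -0.001], 0.92, [284, 242])]
scene spoon [([0.488, -0.238, 0.011], 0.88, [226, 231])]
side board [([0.55, -0.226, -0.0], 0.9, [350, 194])]
side corner [([0.66, -0.102, 0.014], 0.79, [288, 201])]
side straightedge [([0.549, 0.219, -0.004], 0.9, [246, 306]), ([0.301, 0.183, 0.001], 0.77, [352, 344]), ([0.647, 0.508, 0.003], 0.68, [117, 377])]
side lock_grip [([0.588, -0.322, 0.061], 0.79, [358, 152])]
side lock it knows: board, caddy, candlestick, corner, flowerpot, glass, lock_grip, mill, ramekin, spoon, straightedge, votive
side candlestick [([0.646, 0.178, -0.004], 0.81, [223, 276])]
side glass [([0.523, 0.075, -0.004], 0.87, [293, 270]), ([0.657, -0.105, 0.011], 0.67, [290, 202])]
side mill [([0.462, 0.294, -0.002], 0.58, [257, 347])]
side votive [([0.528, -0.411, -0.005], 0.8, [392, 162])]
side flowerpot [([0.72, -0.183, 0.0], 0.8, [288, 180])]
side ramekin []
side caddy [([0.448, -0.075, -0.001], 0.8, [355, 243])]
side spoon [([0.488, -0.239, 0.011], 0.64, [374, 196])]
1.3
```

View pics/scene0.png

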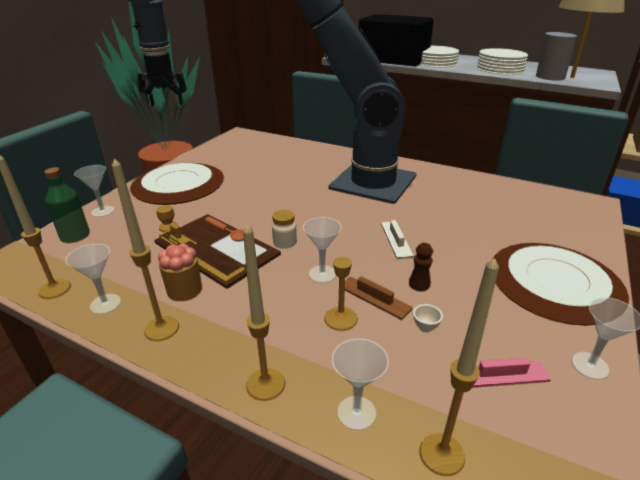

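View pics/side0.png

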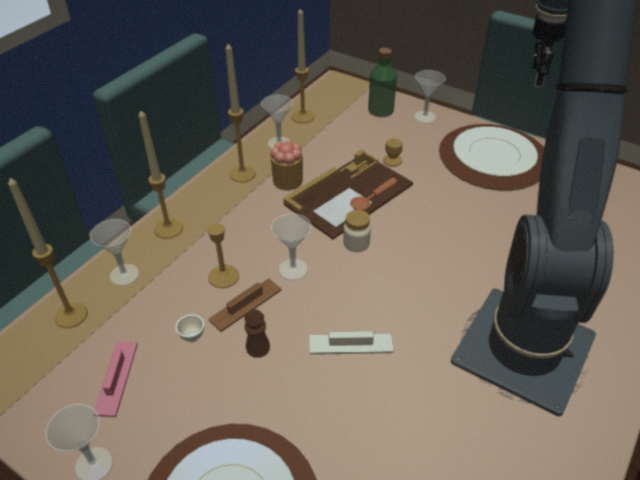

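```bash
cat > m.py <<'E'
from h import *
for n in ["scene","side"]:
    d=np.load(n+"0.npz");P=d["P"];px=d["pix"];hsv=cv2.cvtColor(px,cv2.COLOR_BGR2HSV).astype(int)
    near=np.hypot(P[...,0]-.549,P[...,1]-.22)<.105
    m=near&(P[...,2]>.005)&(P[...,2]<.05)
    top=near&(P[...,2]>.030)&(P[...,2]<.046)&(np.hypot(P[...,0]-.549,P[...,1]-.22)<.06)
    for nm,mm in (("all",m),("rib",top)):
        q=P[mm][:,:2].astype(np.float32)
        r=cv2.minAreaRect(q);b=cv2.boxPoints(r);e=[b[1]-b[0],b[2]-b[1]];L=max(e,key=np.linalg.norm)
        print(n,nm,len(q),np.round(r[0],4),np.round(r[1],3),"yaw long",np.degrees(np.arctan2(L[1],L[0])).round(1),"z95",np.percentile(P[mm][:,2],95).round(4))
    bd=(np.abs(P[...,0]-.551)<.2)&(np.abs(P[...,1]+.223)<.22)&(P[...,2]>.006)&(P[...,2]<.017)&(hsv[...,2]<110)
    k,lab,st,_=cv2.connectedComponentsWithStats(bd.astype(np.uint8))
    i=1+np.argmax(st[1:,4]);q=P[lab==i][:,:2].astype(np.float32)
    r=cv2.minAreaRect(q);print(n,"board",np.round(r[0],4),np.round(r[1],3),round(r[2],1),len(q))
a=np.load("scene0.npz")["pix"];b=np.load("side0.npz")["pix"]
f=lambda p,x,y,w,h:cv2.resize(p[y:y+h,x:x+w],(400,300),interpolation=cv2.INTER_CUBIC)
cv2.imwrite("pics/crop0.png",np.vstack([np.hstack([f(a,320,225,120,90),f(a,140,190,160,120)]),np.hstack([f(b,185,265,120,90),f(b,270,130,160,120)])]))
E
python3 m.py
```

```text
scene all 1536 [0.563  0.2311] [0.156 0.191] yaw long -69.7 z95 0.0384
scene rib 265 [0.5525 0.2193] [0.089 0.018] yaw long 76.8 z95 0.0392
scene board [ 0.541  -0.2324] [0.302 0.137] 57.5 1610
side all 1632 [0.5682 0.2034] [0.176 0.158] yaw long 52.7 z95 0.0386
side rib 294 [0.5501 0.2206] [0.09 0.02] yaw long 77.0 z95 0.0406
side board [ 0.5537 -0.2209] [0.307 0.185] 76.8 3091
```

View pics/crop0.png

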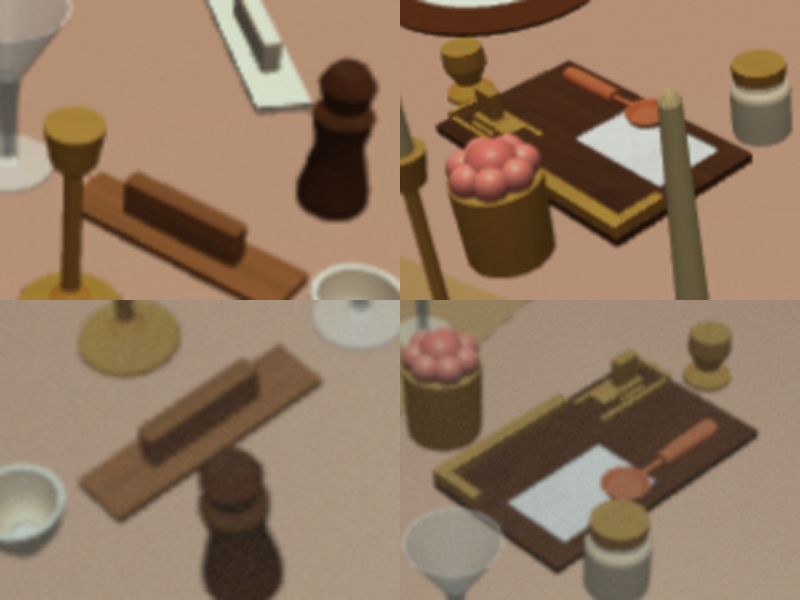

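Candidates in the scene view: white (396,240), pink (502,374), brown wood (375,298). The brown one fits (wooden, unpainted), and the crop confirms it: wood-grain blade with a rib, between the candlestick and the mill. In the crop the board's fence, corner stop, lock and spoon match the text.

```bash
python3 - <<'E'
from h import *
s=robot.state()
print({k:np.round(s[k],3).tolist() for k in ("eef_pos","eef_rot","ft_force","grip_width","clock")})
P=np.load("scene0.npz")["P"];Q=np.load("side0.npz")["P"]
q=np.vstack([P.reshape(-1,3),Q.reshape(-1,3)])
q=q[(q[:,2]>.17)&(q[:,2]<.5)&(q[:,0]>.4)&(q[:,0]<1.0)&(abs(q[:,1])<.6)]
from scipy.cluster.vq import kmeans2
v,c=np.unique(np.round(q[:,:2]/.04).astype(int),axis=0,return_counts=True);print((v[c>8]*.04).tolist(), q[:,2].max())
E
python3 -m pendant '[{"jaw":0.3,"tx":0.03,"ty":0.04,"tz":0.04,"twist":0},{"jaw":0.3,"tx":0.04,"ty":0.05},{"jaw":0.3,"tx":0.04,"ty":0.05},{"jaw":0.3,"tx":0.04,"ty":0.05},{"jaw":0.3,"tx":0.04,"ty":0.05},{"jaw":0.3,"tx":0.04,"ty":0.05},{"jaw":0.3,"tx":0.03,"ty":0.04},{"jaw":0.3,"tx":0.02,"ty":0.04},{"jaw":0.3},{"jaw":0.3}]'
```

```text
{'eef_pos': [0.249, -0.627, 0.199], 'eef_rot': [-3.142, 0.0, 0.378], 'ft_force': [0.074, -0.115, 0.136], 'grip_width': 0.085, 'clock': 1.3}
[[0.68, -0.6], [0.84, -0.48], [0.84, -0.44], [0.84, -0.16], [0.84, -0.12], [0.84, 0.12], [0.84, 0.16], [0.84, 0.44], [0.84, 0.48], [0.88, -0.48], [0.88, -0.44], [0.88, 0.12], [0.88, 0.16], [0.88, 0.44], [0.88, 0.48]] 0.3793038594174794validation failed for argument at $[1]...
```

```bash
python3 -m pendant '[{"jaw":0.3,"tx":0.03,"ty":0.04,"tz":0.04,"twist":0},{"jaw":0.3,"tx":0.04,"ty":0.05,"tz":0,"twist":9},{"jaw":0.3,"tx":0.04,"ty":0.05,"tz":0.02,"twist":9},{"jaw":0.3,"tx":0.04,"ty":0.05,"tz":0.02,"twist":9},{"jaw":0.3,"tx":0.04,"ty":0.05,"tz":0.02,"twist":9},{"jaw":0.3,"tx":0.04,"ty":0.05,"tz":0.02,"twist":9},{"jaw":0.3,"tx":0.03,"ty":0.04,"tz":0.02,"twist":10},{"jaw":0.3,"tx":0.02,"ty":0.04,"tz":0,"twist":0},{"jaw":0.3,"tx":0,"ty":0,"tz":0,"twist":0},{"jaw":0.3,"tx":0,"ty":0,"tz":0,"twist":0}]'
cat > w.py <<'E'
from h import *
import sys
tag=sys.argv[1]
s=robot.state();f=robot.grab_frame("wrist");c=cam(f,s)
cv2.imwrite(f"pics/w{tag}.png",f["pixels"]);np.savez(f"w{tag}.npz",pix=f["pixels"],P=cloud(c,f),K=c[0],k1=c[1],R=c[2],t=c[3])
print(np.round(s["eef_pos"],4),np.round(np.degrees(s["eef_rot"]),2),s["grip_width"],s["clock"],np.round(s["joint_positions"],2))
for m in sys.argv[2:]:
    print(m,[(np.round(x["point"],4).tolist(),round(x["conf"],2),proj(c,x["point"]).astype(int).tolist()) for x in robot.place_of(f,m)[:3]])
E
python3 w.py 1 board corner lock_grip straightedge
```

```text
clock: 2.55
eef_pos: [0.516, -0.2739, 0.3328]
eef_rot: [-3.141, 0.001, 1.337]
ft_force: [0.5, -0.5, 0.2]
grip_width: 0.0596
grip_force: 0.0
[ 0.516  -0.2739  0.3328] [-1.7998e+02  5.0000e-02  7.6620e+01] 0.05959899742863605 2.55 [ 0.6   0.36 -0.29  1.45  0.1   1.35  0.07]
board [([0.5523, -0.2232, 0.0002], 0.78, [340, 131])]
corner [([0.6538, -0.1039, 0.0143], 0.65, [406, 5])]
lock_grip [([0.5842, -0.3256, 0.0635], 0.76, [388, 216])]
straightedge []
```

View pics/w1.png

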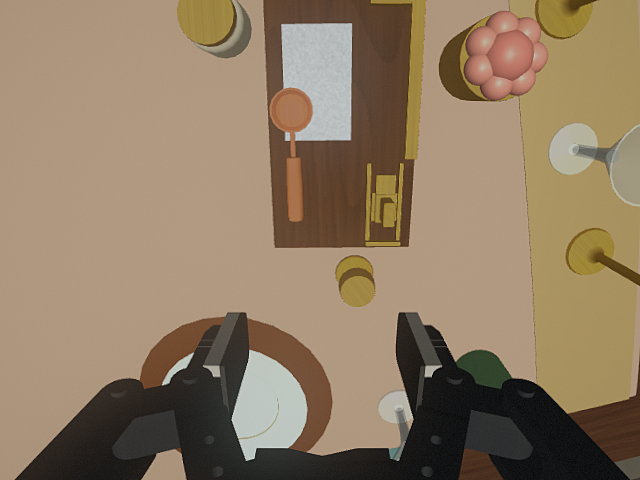

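The wrist view shows the board's edges, fence (x≈410, y 5–158), lock (385,210), spoon (292,150), votive (355,280). The corner stop is cut off at the top (390,2), so I'll look again from further on.

```bash
python3 -m pendant '[{"jaw":0.3,"tx":0.02,"ty":0.05,"tz":0,"twist":0},{"jaw":0.3,"tx":0.01,"ty":0.04,"tz":0,"twist":0},{"jaw":0.3,"tx":0,"ty":0,"tz":0,"twist":0},{"jaw":0.3,"tx":0,"ty":0,"tz":0,"twist":0}]'
python3 w.py 2 board corner lock_grip
cat > n.py <<'E'
from h import *
for tag in "12":
    d=np.load(f"w{tag}.npz");P=d["P"];c=(d["K"],float(d["k1"]),d["R"],d["t"])
    th=np.radians(-13.3)
    # top faces in height bands
    for nm,lo,hi,ctr,rad in (("fence",.020,.031,(.63,-.18),.14),("lock",.055,.07,(.585,-.325),.03)):
        m=(P[...,2]>lo)&(P[...,2]<hi)&(np.hypot(P[...,0]-ctr[0],P[...,1]-ctr[1])<rad)
        m=cv2.morphologyEx(m.astype(np.uint8),cv2.MORPH_OPEN,np.ones((2,2)))
        k,l,st,_=cv2.connectedComponentsWithStats(m);i=1+np.argmax(st[1:,4]);q=P[l==i]
        r=cv2.minAreaRect(q[:,:2].astype(np.float32));print(tag,nm,len(q),np.round(r[0],4),np.round(r[1],4),round(r[2],2),"z",np.median(q[:,2]).round(4),"bbox",st[i][:4])
    bd=(P[...,2]>.006)&(P[...,2]<.020)&(np.hypot(P[...,0]-.55,P[...,1]+.22)<.22)
    k,l,st,_=cv2.connectedComponentsWithStats(bd.astype(np.uint8));i=1+np.argmax(st[1:,4]);q=P[l==i]
    r=cv2.minAreaRect(q[:,:2].astype(np.float32));print(tag,"board",np.round(r[0],4),np.round(r[1],4),round(r[2],2),"z",np.median(q[:,2]).round(4))
E
python3 n.py
```

```text
clock: 3.3
eef_pos: [0.5461, -0.1843, 0.3328]
eef_rot: [-3.141, 0.001, 1.337]
ft_force: [-0.1, -0.2, -0.7]
grip_width: 0.0599
grip_force: 0.0
[ 0.5461 -0.1843  0.3328] [-1.7999e+02  5.0000e-02  7.6590e+01] 0.059892488630784224 3.3 [ 0.46  0.35 -0.32  1.47  0.11  1.34 -0.1 ]
board [([0.5507, -0.2272, 0.0016], 0.85, [332, 208])]
corner [([0.6519, -0.105, 0.0141], 0.79, [393, 93])]
lock_grip [([0.5839, -0.3242, 0.0639], 0.93, [376, 289])]
1 fence 2395 [ 0.6023 -0.1771] [0.1842 0.1219] 77.16 z 0.0244 bbox [371   0  56 161]
1 lock 294 [ 0.572  -0.2724] [0.0254 0.1751] 15.39 z 0.0607 bbox [383 203  13  25]
1 board [ 0.5535 -0.225 ] [0.2956 0.1806] 77.39 z 0.0108
2 fence 2351 [ 0.6067 -0.1798] [0.1895 0.1118] 77.59 z 0.0245 bbox [361  83  53 151]
2 lock 255 [ 0.5829 -0.2346] [0.0209 0.2669] 2.49 z 0.0606 bbox [373 277  12  23]
2 board [ 0.5539 -0.223 ] [0.3012 0.1792] 77.41 z 0.0108
```

View pics/w2.png

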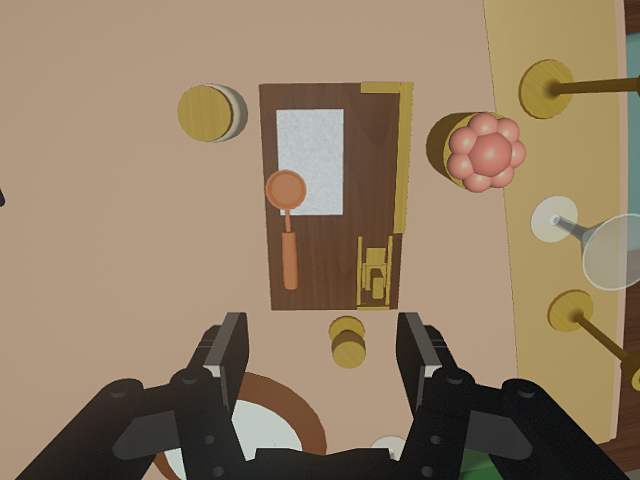

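The picture shows the corner's inner vertex near (400,93), fence inner edge x≈400→393 down to y=233, stop lower edge y≈93, lock tab (378,288), flowerpot (485,152) beside the fence. Now fit these edges subpixel.

```bash
cat > e.py <<'E'
from h import *
for tag,r0 in (("2",(104,222)),("1",(15,145))):
    d=np.load(f"w{tag}.npz");px=d["pix"];c=(d["K"],float(d["k1"]),d["R"],d["t"])
    hsv=cv2.cvtColor(px,cv2.COLOR_BGR2HSV).astype(int)
    br=(hsv[...,0]>18)&(hsv[...,0]<35)&(hsv[...,1]>120)&(hsv[...,2]>80)
    E=[];T=[]
    for v in range(*r0):
        u=np.where(br[v,380:430])[0]
        if len(u): E.append(onz(c,(380+u[0]-.5,v),.012)[:2]); T.append(onz(c,(380+u[-1]+.5,v),.026)[:2])
    S=[]
    if tag=="2":
        for u in range(366,392):
            v=np.where(br[75:104,u])[0]
            if len(v): S.append(onz(c,(u,75+v[-1]+.5),.012)[:2])
    fit={}
    for nm,L in (("fence in",E),("fence out",T),("stop",S)):
        if not L: continue
        L=np.array(L,np.float32);vx,vy,x,y=cv2.fitLine(L,cv2.DIST_HUBER,0,.01,.01).ravel()
        fit[nm]=(vx,vy,x,y);res=(L-[x,y])@[-vy,vx];print(tag,nm,np.degrees(np.arctan2(vy,vx))%180,[x,y],"rms mm",res.std()*1e3)
    if S:
        a,b=fit["fence in"],fit["stop"];k=np.linalg.solve(np.array([[a[0],-b[0]],[a[1],-b[1]]]),[b[2]-a[2],b[3]-a[3]])
        print("corner",a[2]+k[0]*a[0],a[3]+k[0]*a[1])
    P=d["P"];m=(P[...,2]>.054)&(P[...,2]<.07)&(np.hypot(P[...,0]-.583,P[...,1]+.325)<.05)
    k,l,st,ce=cv2.connectedComponentsWithStats(m.astype(np.uint8));i=1+np.argmax(st[1:,4])
    print("lock",st[i],onz(c,ce[i],.062))
E
python3 e.py
```

```text
2 fence in 77.507996 [np.float32(0.6431375), np.float32(-0.17693973)] rms mm 0.6326986
2 fence out 77.253365 [np.float32(0.6535118), np.float32(-0.1889238)] rms mm 8.04855
2 stop 167.12273 [np.float32(0.6334685), np.float32(-0.09903223)] rms mm 0.0040306766
corner 0.6590996 -0.10489184
lock [371 275  13  24 263] [ 0.58484753 -0.32188628  0.062     ]
1 fence in 77.096886 [np.float32(0.6449187), np.float32(-0.1691296)] rms mm 0.7846919
1 fence out 77.119385 [np.float32(0.6537138), np.float32(-0.18679647)] rms mm 0.35859415
lock [382 201  13  26 305] [ 0.58420648 -0.32281713  0.062     ]
```

```bash
python3 -m pendant '[{"jaw":0.3,"tx":0,"ty":0.06,"tz":0,"twist":0},{"jaw":0.3,"tx":0,"ty":0.06,"tz":0,"twist":0},{"jaw":0.3,"tx":0,"ty":0.06,"tz":0,"twist":0},{"jaw":0.3,"tx":-0.01,"ty":0.06,"tz":0,"twist":0},{"jaw":0.3,"tx":-0.01,"ty":0.06,"tz":0,"twist":0},{"jaw":0.3,"tx":-0.01,"ty":0.04,"tz":0,"twist":0},{"jaw":0.3,"tx":0,"ty":0,"tz":0,"twist":0},{"jaw":0.3,"tx":0,"ty":0,"tz":0,"twist":0}]'
python3 w.py 3 straightedge candlestick mill
```

```text
clock: 4.5
eef_pos: [0.5168, 0.1556, 0.3328]
eef_rot: [3.141, 0.001, 1.336]
ft_force: [0.9, -1.0, -0.4]
grip_width: 0.0594
grip_force: 0.0
[0.5168 0.1556 0.3328] [1.7999e+02 4.0000e-02 7.6570e+01] 0.05938656272438174 4.5 [-0.06  0.3  -0.45  1.56  0.13  1.32 -0.76]
straightedge [([0.3024, 0.1852, 0.0006], 0.71, [157, 193])]
candlestick [([0.6441, 0.1792, 0.0011], 0.62, [416, 136])]
mill [([0.4602, 0.2926, -0.0011], 0.87, [249, 78])]
```

View pics/w3.png

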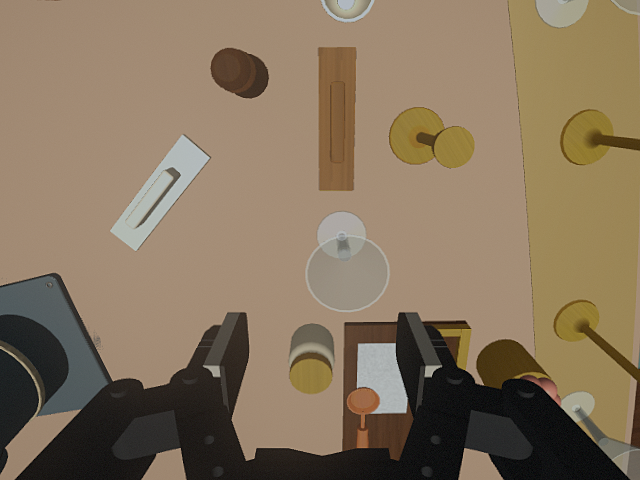

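The picture shows the wooden straightedge upright at (337,118), rib (338,122), mill (235,70), candlestick (415,135), glass (345,262). Fit its outline.

```bash
cat > s.py <<'E'
from h import *
d=np.load("w3.npz");px=d["pix"];c=(d["K"],float(d["k1"]),d["R"],d["t"]);P=d["P"]
hsv=cv2.cvtColor(px,cv2.COLOR_BGR2HSV).astype(int)
print(hsv[150,325],hsv[150,300],hsv[122,338])
m=np.zeros(hsv.shape[:2],np.uint8);m[38:200,308:368]=(hsv[38:200,308:368,1]>125)
k,l,st,ce=cv2.connectedComponentsWithStats(m);i=1+np.argmax(st[1:,4]);print(st[i])
cn=max(cv2.findContours((l==i).astype(np.uint8),0,1)[0],key=cv2.contourArea)
r=cv2.minAreaRect(cn);b=cv2.boxPoints(r)
W=np.array([onz(c,p,.008)[:2] for p in b]);print(np.round(W,4),W.mean(0),"edges",[(np.linalg.norm(W[(j+1)%4]-W[j]).round(4),(np.degrees(np.arctan2(*(W[(j+1)%4]-W[j])[::-1]))%180).round(2)) for j in range(4)])
q=P[(P[...,2]>.03)&(P[...,2]<.046)&(np.hypot(P[...,0]-.55,P[...,1]-.22)<.06)]
r=cv2.minAreaRect(q[:,:2].astype(np.float32));print("rib",r,np.median(q[:,2]))
E
python3 s.py
```

```text
[ 15 137 134] [ 15  73 164] [ 16 141 125]
[ 319   47   37  144 5077]
[[0.5498 0.3053]
 [0.5903 0.2958]
 [0.5554 0.1313]
 [0.5107 0.1419]] [0.55153887 0.21858335] edges [(np.float64(0.0416), np.float64(166.82)), (np.float64(0.1681), np.float64(78.04)), (np.float64(0.046), np.float64(166.72)), (np.float64(0.168), np.float64(76.55))]
rib ((0.5505014061927795, 0.21871116757392883), (0.08824357390403748, 0.016082098707556725), 77.0077133178711) 0.03635286066321447
```

```bash
python3 -m pendant '[{"jaw":0.3,"tx":0.034,"ty":0.033,"tz":0,"twist":0.5},{"jaw":0.3,"tx":0,"ty":0.03,"tz":-0.03,"twist":0},{"jaw":0.3,"tx":0,"ty":0,"tz":-0.05,"twist":0},{"jaw":0.3,"tx":0,"ty":0,"tz":-0.05,"twist":0},{"jaw":0.3,"tx":0,"ty":0,"tz":-0.05,"twist":0},{"jaw":0.3,"tx":0,"ty":0,"tz":-0.05,"twist":0},{"jaw":0.3,"tx":0,"ty":0,"tz":-0.04,"twist":0},{"jaw":0.3,"tx":0,"ty":0,"tz":-0.03,"twist":0},{"jaw":0.3,"tx":0,"ty":0,"tz":-0.017,"twist":0},{"jaw":0.3,"tx":0,"ty":0,"tz":0,"twist":0}]' 40
python3 -m pendant '[{"jaw":0.6,"tx":0,"ty":0,"tz":0,"twist":0},{"jaw":0.9,"tx":0,"ty":0,"tz":0,"twist":0},{"jaw":1,"tx":0,"ty":0,"tz":0,"twist":0},{"jaw":1,"tx":0,"ty":0,"tz":0,"twist":0},{"jaw":1,"tx":0,"ty":0,"tz":0,"twist":0},{"jaw":1,"tx":0,"ty":0,"tz":0,"twist":0}]' 60
```

```text
clock: 5.95
eef_pos: [0.5501, 0.2192, 0.0151]
eef_rot: [-3.14, 0.001, 1.346]
ft_force: [-0.0, -1.0, 1.2]
grip_width: 0.0601
grip_force: 0.0
clock: 6.7
eef_pos: [0.5504, 0.2198, 0.0159]
eef_rot: [-3.142, 0.0, 1.346]
ft_force: [0.2, -0.4, -0.1]
grip_width: -0.0
grip_force: 0.0
```

Closed on nothing; look before anything else.

```bash
python3 w.py 4 straightedge
python3 - <<'E'
from h import *
fs=[robot.grab_frame(n)["pixels"] for n in ("scene","side")]
w=cv2.imread("pics/w4.png")
f=lambda p,x,y,w,h:cv2.resize(p[y:y+h,x:x+w],(400,300),interpolation=cv2.INTER_CUBIC)
cv2.imwrite("pics/c4.png",np.vstack([np.hstack([f(fs[0],320,225,120,90),f(fs[1],185,265,120,90)]),np.hstack([f(w,0,0,640,480),f(w,200,100,240,180)])]))
E
```

```text
[0.5504 0.2198 0.0159] [-180.      0.     77.15] -3.705868713761766e-05 6.7 [-0.23  0.69 -0.36  1.85  0.36  0.68 -1.03]
straightedge [([0.5479, 0.221, 0.0012], 0.89, [314, 279]), ([0.6426, 0.1813, 0.0026], 0.26, [502, 309])]
```

View pics/c4.png

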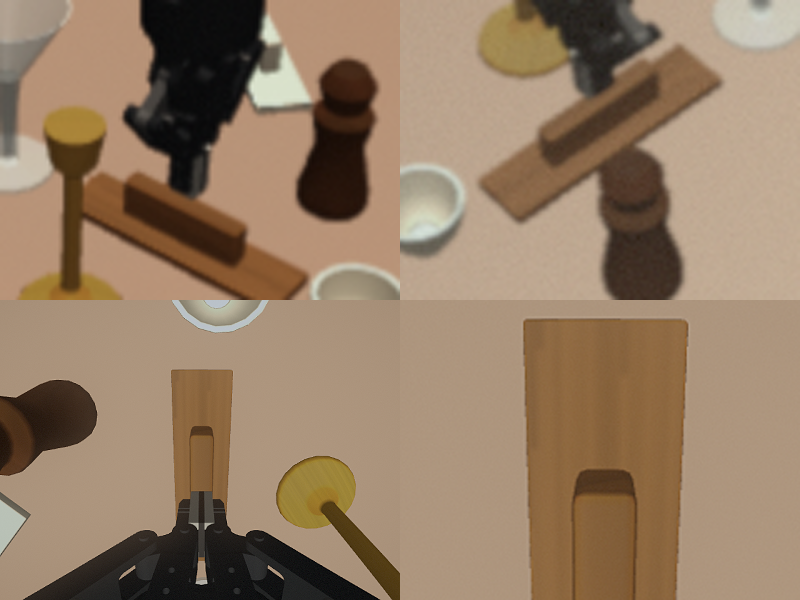

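The crops show the fingers shut near the rib's −y part, with the rib apparently intact and in place. I'll locate the fingertips by depth.

Run:
```python
from h import *
d=np.load("w4.npz");c=(d["K"],float(d["k1"]),d["R"],d["t"])
print("tcp px",proj(c,[.5504,.2198,.0159]),"R@tcp+t",c[2]@[.5504,.2198,.0159]+c[3])
th=np.radians(-13);R=np.array([[np.cos(th),-np.sin(th)],[np.sin(th),np.cos(th)]])
for nm,p,z in (("blade+end",(-22,85),.008),("blade+end",(22,85),.008),("rib+end",(-8,45),.038),("rib+end",(8,45),.038)):
    q=np.array([.5508,.2188])+R@np.array(p)/1e3;print(nm,proj(c,[*q,z]))
for n in ("scene","side"):
    f=robot.grab_frame(n);cc=cam(f);P=cloud(cc,f);px=f["pixels"]
    dark=(px.max(-1)<60)
    near=(np.hypot(P[...,0]-.55,P[...,1]-.22)<.12)
    for lo,hi in ((.0,.02),(.02,.04),(.04,.06),(.06,.08),(.08,.11)):
        m=near&dark&(P[...,2]>lo)&(P[...,2]<hi)&(np.hypot(P[...,0]-.46,P[...,1]-.293)>.05)
        if m.sum(): print(n,lo,m.sum(),np.round(np.median(P[m],0),3), np.round(P[m].min(0),3),np.round(P[m].max(0),3))
    print(n,"tcp",proj(cc,[.5504,.2198,.0159]))
```

```text
tcp px [320.00045637 292.60640887] R@tcp+t [-0.00094738  0.02331167  0.19150886]
blade+end [271.83189465 110.42159356]
blade+end [372.2160788  110.87700693]
rib+end [301.37764049 216.53980898]
rib+end [341.78663335 216.71184463]
scene 0.0 78 [0.56  0.222 0.017] [0.548 0.178 0.012] [0.57  0.261 0.02 ]
scene 0.02 147 [0.56  0.22  0.026] [0.549 0.177 0.02 ] [0.57  0.263 0.036]
scene 0.04 17 [0.562 0.222 0.057] [0.555 0.213 0.053] [0.565 0.23  0.06 ]
scene 0.06 75 [0.563 0.224 0.071] [0.551 0.211 0.061] [0.569 0.231 0.08 ]
scene 0.08 134 [0.563 0.227 0.1  ] [0.517 0.202 0.08 ] [0.592 0.239 0.11 ]
scene tcp [375.15048593 292.64161096]
side 0.04 4 [0.542 0.227 0.059] [0.54  0.219 0.056] [0.543 0.23  0.06 ]
side 0.06 29 [0.54  0.228 0.066] [0.537 0.218 0.06 ] [0.549 0.232 0.079]
side 0.08 103 [0.539 0.231 0.101] [0.519 0.212 0.082] [0.589 0.241 0.11 ]
side tcp [244.74492855 300.40131982]
```

Both cameras show the fingertips really end at z≈0.053, about 37 mm above the reported TCP: they shut above the 38 mm rib. I'll open and descend gently, watching the force.

```bash
python3 -m pendant '[{"jaw":0.4,"tx":0,"ty":-0.001,"tz":0,"twist":0},{"jaw":0.4,"tx":0,"ty":0,"tz":0,"twist":0},{"jaw":0.4,"tx":0,"ty":0,"tz":0,"twist":0},{"jaw":0.4,"tx":0,"ty":0,"tz":-0.008,"twist":0},{"jaw":0.4,"tx":0,"ty":0,"tz":-0.007,"twist":0},{"jaw":0.4,"tx":0,"ty":0,"tz":0,"twist":0}]'
python3 -m pendant '[{"jaw":0.4,"tx":0,"ty":0,"tz":-0.006,"twist":0},{"jaw":0.4,"tx":0,"ty":0,"tz":-0.006,"twist":0},{"jaw":0.4,"tx":0,"ty":0,"tz":0,"twist":0}]'
python3 - <<'E'
from h import *
for n in ("scene","side"):
    f=robot.grab_frame(n);cc=cam(f);P=cloud(cc,f);px=f["pixels"]
    m=(px.max(-1)<75)&(np.hypot(P[...,0]-.55,P[...,1]-.22)<.06)&(P[...,2]>.005)&(P[...,2]<.07)
    print(n,np.round(np.percentile(P[m][:,2],[0,2,10,50]),3))
    cv2.imwrite(f"pics/{n}5.png",f["pixels"])
E
```

```text
clock: 7.75
eef_pos: [0.5498, 0.2185, -0.0001]
eef_rot: [-3.14, 0.001, 1.347]
ft_force: [-1.2, 0.4, 0.4]
grip_width: 0.0513
grip_force: 0.0
clock: 8.12
eef_pos: [0.55, 0.2186, -0.0117]
eef_rot: [-3.141, 0.001, 1.347]
ft_force: [-0.1, -0.5, -0.0]
grip_width: 0.0513
grip_force: 0.0
scene [0.005 0.006 0.015 0.034]
side [0.01  0.02  0.026 0.043]
```

```bash
python3 -m pendant '[{"jaw":0.4,"tx":0,"ty":0,"tz":-0.006,"twist":0},{"jaw":0.6,"tx":0,"ty":0,"tz":0,"twist":0},{"jaw":0.9,"tx":0,"ty":0,"tz":0,"twist":0},{"jaw":1,"tx":0,"ty":0,"tz":0,"twist":0},{"jaw":1,"tx":0,"ty":0,"tz":0,"twist":0},{"jaw":1,"tx":0,"ty":0,"tz":0,"twist":0}]' 60
python3 -m pendant '[{"jaw":1,"tx":0,"ty":0,"tz":0.02,"twist":0},{"jaw":1,"tx":0,"ty":0,"tz":0.04,"twist":0},{"jaw":1,"tx":0,"ty":0,"tz":0,"twist":0}]'
python3 w.py 6 straightedge
```

```text
clock: 8.98
eef_pos: [0.5505, 0.2188, -0.017]
eef_rot: [3.141, -0.0, 1.346]
ft_force: [0.7, -0.4, 2.0]
grip_width: 0.0148
grip_force: 59.4
clock: 9.35
eef_pos: [0.552, 0.2197, 0.0453]
eef_rot: [3.138, -0.003, 1.346]
ft_force: [-0.1, 0.1, -1.9]
grip_width: 0.0148
grip_force: 59.0
[0.552  0.2197 0.0453] [ 1.798e+02 -1.600e-01  7.713e+01] 0.014775247004699078 9.35 [-0.21  0.65 -0.38  1.83  0.34  0.73 -1.01]
straightedge [([0.5526, 0.2231, 0.0604], 0.95, [319, 300])]
```

Gripped (14.8 mm, 59 N) and lifted. Now over the tableware to above the seat.

```bash
python3 -m pendant '[{"jaw":1,"tx":0,"ty":0,"tz":0.04,"twist":0},{"jaw":1,"tx":0,"ty":0,"tz":0.05,"twist":0},{"jaw":1,"tx":0,"ty":0,"tz":0.04,"twist":0},{"jaw":1,"tx":0,"ty":-0.05,"tz":0,"twist":0},{"jaw":1,"tx":0.01,"ty":-0.057,"tz":0,"twist":0},{"jaw":1,"tx":0.01,"ty":-0.06,"tz":0,"twist":0},{"jaw":1,"tx":0.01,"ty":-0.06,"tz":0,"twist":0},{"jaw":1,"tx":0.01,"ty":-0.06,"tz":0,"twist":0},{"jaw":1,"tx":0.01,"ty":-0.06,"tz":0,"twist":0},{"jaw":1,"tx":0.01,"ty":-0.06,"tz":0,"twist":0}]'
python3 -m pendant '[{"jaw":1,"tx":0,"ty":0,"tz":-0.04,"twist":0},{"jaw":1,"tx":0,"ty":0,"tz":-0.04,"twist":0},{"jaw":1,"tx":0,"ty":0,"tz":-0.03,"twist":0},{"jaw":1,"tx":0,"ty":0,"tz":0,"twist":0},{"jaw":1,"tx":0,"ty":0,"tz":0,"twist":0}]'
python3 w.py 7 straightedge corner lock_grip
```

```text
clock: 10.7
eef_pos: [0.6098, -0.1902, 0.1711]
eef_rot: [-3.139, 0.0, 1.347]
ft_force: [1.6, 0.5, -1.2]
grip_width: 0.015
grip_force: 59.0
clock: 11.32
eef_pos: [0.6107, -0.1881, 0.0632]
eef_rot: [3.141, -0.0, 1.347]
ft_force: [0.8, -0.1, -0.7]
grip_width: 0.015
grip_force: 59.0
[ 0.6107 -0.1881  0.0632] [ 1.7999e+02 -1.0000e-02  7.7160e+01] 0.014976036079176636 11.325 [ 0.45  0.68 -0.37  1.68  0.31  0.84 -0.28]
straightedge [([0.6105, -0.1842, 0.081], 0.94, [317, 302])]
corner [([0.6521, -0.1028, 0.0163], 0.66, [361, 94]), ([0.4478, -0.0785, 0.0036], 0.35, [15, 139])]
lock_grip []
```

View pics/w7.png

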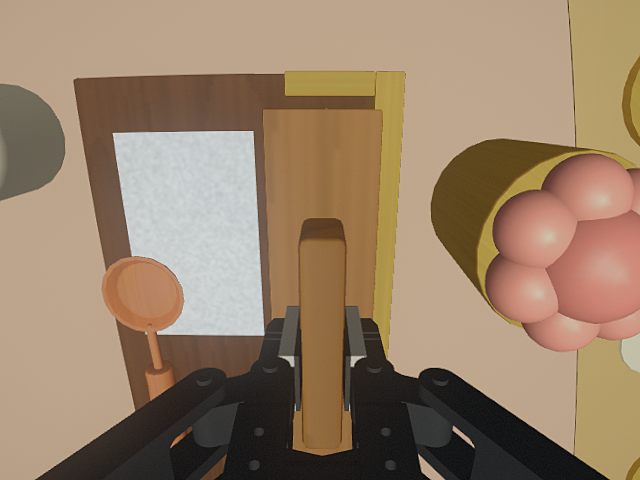

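The picture shows the held blade's far end corners at (263,109) and (382,110), the stop's inner edge at y≈96 and the fence's inner edge at x≈375. Compute the offset.

```bash
cat > o.py <<'E'
from h import *
d=np.load("w7.npz");c=(d["K"],float(d["k1"]),d["R"],d["t"])
th=np.radians(-12.8);R=np.array([[np.cos(th),-np.sin(th)],[np.sin(th),np.cos(th)]])
C=np.array([.6591,-.1049]);tcp=np.array([.6107,-.1881])
for p in ((263,109),(382,110)):
    w=onz(c,p,.088)[:2];print("blade end rel corner (board frame)",R.T@(w-C)*1e3,"rel tcp",R.T@(w-tcp)*1e3)
for z in (.012,.026): print("corner px",proj(c,[*C,z]), R.T@(onz(c,(375.5,96),z)[:2]-C)*1e3)
print("fence inner top @v150..300",proj(c,[*(C+R@[0,-.05]),.026]),proj(c,[*(C+R@[0,-.05]),.012]))
# right edge of blade: direction
px=d["pix"];hsv=cv2.cvtColor(px,cv2.COLOR_BGR2HSV).astype(int);L=[];F=[]
for v in range(120,290):
    r=hsv[v,355:412];b=np.where((r[:,0]>19)&(r[:,1]>120))[0]
    if len(b): F.append(onz(c,(355+b[-1]+.5,v),.026)[:2]);L.append(onz(c,(355+b[0]-.5,v),.088)[:2])
for nm,Q in (("blade edge",L),("fence outer",F)):
    vx,vy,x,y=cv2.fitLine(np.array(Q,np.float32),cv2.DIST_HUBER,0,.01,.01).ravel();print(nm,np.degrees(np.arctan2(vy,vx))%180,R.T@(np.array([x,y])-C)*1e3)
E
python3 o.py
```

```text
blade end rel corner (board frame) [-49.0213756   -7.01837861] rel tcp [-20.25698185  84.83699495]
blade end rel corner (board frame) [-6.27576031 -7.31763225] rel tcp [22.48863344 84.53774132]
corner px [373.77084262  95.39621821] [ 0.94386664 -0.30249758]
corner px [377.23893509  94.52873897] [-0.85151432 -0.71490409]
fence inner top @v150..300 [373.35938022 192.09120256] [370.35034927 187.16516224]
blade edge 77.1944 [ -6.13229735 -42.916952  ]
fence outer 77.10109 [ 13.3188192 -57.914108 ]
```

```bash
python3 -m pendant '[{"jaw":1,"tx":0,"ty":0,"tz":-0.03,"twist":0},{"jaw":1,"tx":0,"ty":0,"tz":-0.025,"twist":0},{"jaw":1,"tx":0,"ty":0,"tz":-0.008,"twist":0},{"jaw":1,"tx":0,"ty":0,"tz":-0.003,"twist":0},{"jaw":1,"tx":0,"ty":0,"tz":0,"twist":0}]'
python3 -m pendant '[{"jaw":1,"tx":0,"ty":0,"tz":-0.001,"twist":0},{"jaw":1,"tx":0,"ty":0,"tz":0,"twist":0}]'
python3 -m pendant '[{"jaw":1,"tx":0,"ty":0,"tz":-0.001,"twist":0},{"jaw":1,"tx":0,"ty":0,"tz":0,"twist":0}]'
```

```text
clock: 12.15
eef_pos: [0.6112, -0.1883, -0.0015]
eef_rot: [3.14, 0.0, 1.346]
ft_force: [-0.9, 2.3, 4.6]
grip_width: 0.0154
grip_force: 60.0
clock: 12.4
eef_pos: [0.6114, -0.1884, -0.0019]
eef_rot: [3.139, 0.0, 1.346]
ft_force: [-2.5, 2.3, 9.4]
grip_width: 0.0146
grip_force: 60.9
clock: 12.65
eef_pos: [0.6114, -0.1885, -0.0022]
eef_rot: [3.139, 0.001, 1.346]
ft_force: [-4.6, 2.1, 16.8]
grip_width: 0.0149
grip_force: 62.0
```

```bash
python3 -m pendant '[{"jaw":1,"tx":0,"ty":0,"tz":0.0015,"twist":0},{"jaw":1,"tx":0.0025,"ty":-0.0006,"tz":0,"twist":0},{"jaw":1,"tx":0.0025,"ty":-0.0006,"tz":0,"twist":0},{"jaw":1,"tx":0.0007,"ty":0.003,"tz":0,"twist":0},{"jaw":1,"tx":0.0007,"ty":0.003,"tz":0,"twist":0},{"jaw":1,"tx":0,"ty":0,"tz":0,"twist":0}]'
python3 -m pendant '[{"jaw":1,"tx":0.001,"ty":-0.0002,"tz":0,"twist":0},{"jaw":1,"tx":0.001,"ty":-0.0002,"tz":0,"twist":0},{"jaw":1,"tx":0,"ty":0,"tz":0,"twist":0}]'
python3 -m pendant '[{"jaw":1,"tx":0.0002,"ty":0.001,"tz":0,"twist":0},{"jaw":1,"tx":0.0002,"ty":0.001,"tz":0,"twist":0},{"jaw":1,"tx":0,"ty":0,"tz":0,"twist":0}]'
```

```text
clock: 13.4
eef_pos: [0.6169, -0.1832, -0.0032]
eef_rot: [3.141, -0.0, 1.347]
ft_force: [-2.4, -0.3, 0.2]
grip_width: 0.0151
grip_force: 59.4
clock: 13.78
eef_pos: [0.6168, -0.1833, -0.0035]
eef_rot: [-3.138, 0.0, 1.347]
ft_force: [-9.5, 1.4, 8.7]
grip_width: 0.0147
grip_force: 60.7
clock: 14.15
eef_pos: [0.6168, -0.1834, -0.0035]
eef_rot: [-3.138, 0.003, 1.345]
ft_force: [-10.3, -4.0, 7.6]
grip_width: 0.0149
grip_force: 60.5
```

```bash
python3 -m pendant '[{"jaw":1,"tx":0.0002,"ty":0.001,"tz":0,"twist":0},{"jaw":1,"tx":0,"ty":0,"tz":0,"twist":0}]'
python3 -m pendant '[{"jaw":1,"tx":0.0002,"ty":0.001,"tz":0,"twist":0},{"jaw":1,"tx":0,"ty":0,"tz":0,"twist":0}]'
python3 w.py 8
python3 - <<'E'
from h import *
d=np.load("w8.npz");c=(d["K"],float(d["k1"]),d["R"],d["t"])
px=d["pix"];hsv=cv2.cvtColor(px,cv2.COLOR_BGR2HSV).astype(int)
th=np.radians(-12.8);R=np.array([[np.cos(th),-np.sin(th)],[np.sin(th),np.cos(th)]]);C=np.array([.6591,-.1049])
print(proj(c,[*C,.012]),proj(c,[*C,.026]),proj(c,[*C,.020]))
u,v=proj(c,[*C,.02]).astype(int)
for r in (v+15,v+50,v+100): print(r,[(x,*hsv[r,x]) for x in range(u-12,u+8,2)])
for k in (u-20,u-50): print(k,[(y,*hsv[y,k]) for y in range(v-8,v+14,2)])
E
```

```text
clock: 14.4
eef_pos: [0.6168, -0.1834, -0.0036]
eef_rot: [-3.138, 0.004, 1.345]
ft_force: [-11.0, -7.7, 9.1]
grip_width: 0.0148
grip_force: 60.5
clock: 14.65
eef_pos: [0.6169, -0.1832, -0.0035]
eef_rot: [-3.138, 0.004, 1.344]
ft_force: [-10.9, -8.3, 8.5]
grip_width: 0.0146
grip_force: 60.6
[ 0.6169 -0.1832 -0.0035] [-179.79    0.25   77.02] 0.014574421462351248 14.65 [ 0.41  0.76 -0.33  1.71  0.35  0.73 -0.32]
[381.72788886 106.8299178 ] [387.39540839 106.87393872] [384.83697572 106.85355281]
121 [(372, np.int64(16), np.int64(140), np.int64(166)), (374, np.int64(16), np.int64(144), np.int64(163)), (376, np.int64(16), np.int64(140), np.int64(164)), (378, np.int64(16), np.int64(139), np.int64(162)), (380, np.int64(16), np.int64(168), np.int64(175)), (382, np.int64(20), np.int64(158), np.int64(103)), (384, np.int64(23), np.int64(174), np.int64(189)), (386, np.int64(23), np.int64(152), np.int64(180)), (388, np.int64(22), np.int64(145), np.int64(179)), (390, np.int64(23), np.int64(145), np.int64(179))]
156 [(372, np.int64(16), np.int64(141), np.int64(163)), (374, np.int64(16), np.int64(13
[... 1371 characters left out ...]
), np.int64(143), np.int64(161)), (116, np.int64(16), np.int64(144), np.int64(161)), (118, np.int64(16), np.int64(143), np.int64(161))]
334 [(98, np.int64(22), np.int64(146), np.int64(175)), (100, np.int64(22), np.int64(145), np.int64(176)), (102, np.int64(22), np.int64(149), np.int64(174)), (104, np.int64(22), np.int64(146), np.int64(173)), (106, np.int64(22), np.int64(155), np.int64(174)), (108, np.int64(19), np.int64(165), np.int64(131)), (110, np.int64(15), np.int64(155), np.int64(102)), (112, np.int64(17), np.int64(149), np.int64(159)), (114, np.int64(16), np.int64(141), np.int64(154)), (116, np.int64(16), np.int64(140), np.int64(155)), (118, np.int64(16), np.int64(141), np.int64(154))]
```

Contact confirmed against both faces, and the edges are parallel with only a 1–2 px shadow line. Ease off, release with a partial opening (flowerpot nearby), and lift.

```bash
python3 -m pendant '[{"jaw":1,"tx":-0.001,"ty":-0.001,"tz":0,"twist":0},{"jaw":0.85,"tx":0,"ty":0,"tz":0,"twist":0},{"jaw":0.7,"tx":0,"ty":0,"tz":0,"twist":0},{"jaw":0.6,"tx":0,"ty":0,"tz":0,"twist":0},{"jaw":0.6,"tx":0,"ty":0,"tz":0,"twist":0},{"jaw":0.6,"tx":0,"ty":0,"tz":0,"twist":0}]'
python3 -m pendant '[{"jaw":0.6,"tx":0,"ty":0,"tz":0.02,"twist":0},{"jaw":0.6,"tx":0,"ty":0,"tz":0.04,"twist":0},{"jaw":0.6,"tx":0,"ty":0,"tz":0.05,"twist":0},{"jaw":0.6,"tx":0,"ty":0,"tz":0.05,"twist":0},{"jaw":0.6,"tx":0,"ty":-0.03,"tz":0.05,"twist":0},{"jaw":0.6,"tx":-0.02,"ty":-0.03,"tz":0.04,"twist":0},{"jaw":0.6,"tx":-0.02,"ty":-0.03,"tz":0,"twist":0},{"jaw":0.6,"tx":0,"ty":0,"tz":0,"twist":0},{"jaw":0.6,"tx":0,"ty":0,"tz":0,"twist":0}]'
python3 w.py 9 straightedge corner lock_grip
```

```text
clock: 15.45
eef_pos: [0.6189, -0.1806, -0.0036]
eef_rot: [3.141, -0.0, 1.347]
ft_force: [0.6, -0.9, -0.1]
grip_width: 0.0341
grip_force: 0.0
clock: 16.58
eef_pos: [0.5787, -0.2701, 0.2473]
eef_rot: [3.141, -0.001, 1.347]
ft_force: [-0.6, 0.2, 0.3]
grip_width: 0.0342
grip_force: 0.0
[ 0.5787 -0.2701  0.2473] [ 1.7995e+02 -3.0000e-02  7.7170e+01] 0.03419342961170176 16.575 [ 0.61  0.51 -0.41  1.46  0.21  1.22 -0.05]
straightedge [([0.6145, -0.1808, 0.0126], 0.69, [336, 97])]
corner [([0.6514, -0.1062, 0.0134], 0.67, [358, 7])]
lock_grip [([0.5812, -0.3212, 0.0627], 0.63, [334, 254])]
```

View pics/w9.png

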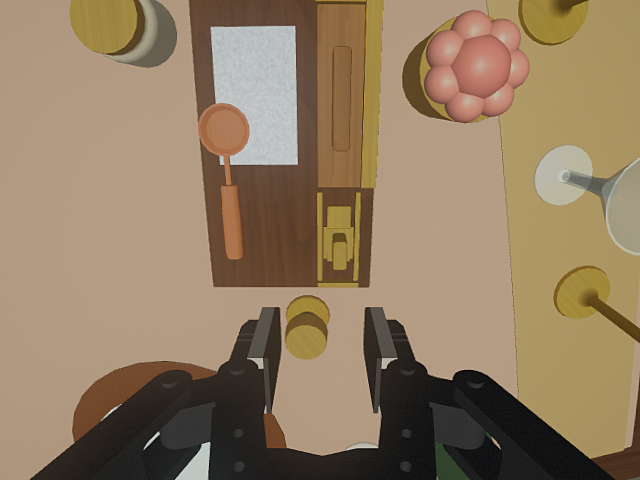

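The straightedge (340,95) lies flush along the fence (377,90) and stop, spoon (230,180) and the rest are in place; lock tab at (339,250). Now grip the lock's tab.

```bash
python3 - <<'E'
from h import *
d=np.load("w9.npz");c=(d["K"],float(d["k1"]),d["R"],d["t"]);P=d["P"]
m=(P[...,2]>.054)&(P[...,2]<.07)&(np.hypot(P[...,0]-.583,P[...,1]+.325)<.05)
k,l,st,ce=cv2.connectedComponentsWithStats(m.astype(np.uint8));i=1+np.argmax(st[1:,4]);print("lock",st[i],onz(c,ce[i],.062))
E
python3 -m pendant '[{"jaw":0.6,"tx":0.0056,"ty":-0.0524,"tz":0,"twist":0},{"jaw":0.6,"tx":0,"ty":0,"tz":-0.05,"twist":0},{"jaw":0.6,"tx":0,"ty":0,"tz":-0.05,"twist":0},{"jaw":0.6,"tx":0,"ty":0,"tz":-0.05,"twist":0},{"jaw":0.6,"tx":0,"ty":0,"tz":-0.04,"twist":0},{"jaw":0.6,"tx":0,"ty":0,"tz":0,"twist":0}]' 30
python3 -m pendant '[{"jaw":0.6,"tx":0,"ty":0,"tz":-0.02,"twist":0},{"jaw":0.6,"tx":0,"ty":0,"tz":-0.02,"twist":0},{"jaw":0.6,"tx":0,"ty":0,"tz":-0.013,"twist":0},{"jaw":0.6,"tx":0,"ty":0,"tz":0,"twist":0}]'
```

```text
lock [332 239  15  31 432] [ 0.58497019 -0.32245928  0.062     ]
clock: 17.52
eef_pos: [0.5824, -0.3216, 0.0533]
eef_rot: [-3.135, -0.002, 1.348]
ft_force: [-0.8, -0.3, 0.3]
grip_width: 0.0344
grip_force: 0.0
clock: 18.02
eef_pos: [0.5835, -0.3229, 0.0023]
eef_rot: [-3.14, -0.0, 1.347]
ft_force: [-0.6, 0.5, 0.5]
grip_width: 0.0339
grip_force: 0.0
```

```bash
python3 -m pendant '[{"jaw":0.8,"tx":0,"ty":0,"tz":0,"twist":0},{"jaw":1,"tx":0,"ty":0,"tz":0,"twist":0},{"jaw":1,"tx":0,"ty":0,"tz":0,"twist":0},{"jaw":1,"tx":0,"ty":0,"tz":0,"twist":0}]'
python3 -m pendant '[{"jaw":1,"tx":0.0011,"ty":0.0049,"tz":0,"twist":0},{"jaw":1,"tx":0.0011,"ty":0.0049,"tz":0,"twist":0},{"jaw":1,"tx":0.0011,"ty":0.0049,"tz":0,"twist":0},{"jaw":1,"tx":0.0011,"ty":0.0049,"tz":0,"twist":0},{"jaw":1,"tx":0.0011,"ty":0.0049,"tz":0,"twist":0},{"jaw":1,"tx":0.0011,"ty":0.0049,"tz":0,"twist":0},{"jaw":1,"tx":0,"ty":0,"tz":0,"twist":0}]'
```

```text
clock: 18.52
eef_pos: [0.5847, -0.3234, 0.0041]
eef_rot: [3.14, 0.0, 1.346]
ft_force: [0.4, 0.4, 3.8]
grip_width: 0.0133
grip_force: 33.7
clock: 19.4
eef_pos: [0.5916, -0.2932, 0.004]
eef_rot: [3.14, -0.0, 1.347]
ft_force: [0.6, 1.3, 5.5]
grip_width: 0.0136
grip_force: 34.0
```

```bash
python3 -m pendant '[{"jaw":1,"tx":0.0004,"ty":0.002,"tz":0,"twist":0},{"jaw":1,"tx":0.0005,"ty":0.002,"tz":0,"twist":0},{"jaw":1,"tx":0.0004,"ty":0.002,"tz":0,"twist":0},{"jaw":1,"tx":0.0005,"ty":0.002,"tz":0,"twist":0},{"jaw":1,"tx":0,"ty":0,"tz":0,"twist":0}]'
python3 -m pendant '[{"jaw":1,"tx":0.0004,"ty":0.002,"tz":0,"twist":0},{"jaw":1,"tx":0.0005,"ty":0.002,"tz":0,"twist":0},{"jaw":1,"tx":0.0004,"ty":0.002,"tz":0,"twist":0},{"jaw":1,"tx":0,"ty":0,"tz":0,"twist":0}]'
python3 -m pendant '[{"jaw":1,"tx":0.0004,"ty":0.002,"tz":0,"twist":0},{"jaw":1,"tx":0.0005,"ty":0.002,"tz":0,"twist":0},{"jaw":1,"tx":0,"ty":0,"tz":0,"twist":0}]'
```

```text
clock: 20.02
eef_pos: [0.5933, -0.2858, 0.004]
eef_rot: [3.14, 0.0, 1.347]
ft_force: [0.2, -0.6, 4.5]
grip_width: 0.0133
grip_force: 34.0
clock: 20.52
eef_pos: [0.5933, -0.2857, 0.004]
eef_rot: [3.139, 0.006, 1.343]
ft_force: [-0.4, -14.3, 3.1]
grip_width: 0.0132
grip_force: 33.6
clock: 20.9
eef_pos: [0.5933, -0.2856, 0.004]
eef_rot: [3.139, 0.01, 1.34]
ft_force: [-1.6, -24.4, 1.5]
grip_width: 0.0132
grip_force: 33.4
```

```bash
python3 -m pendant '[{"jaw":1,"tx":-0.0007,"ty":-0.003,"tz":0,"twist":0},{"jaw":0.8,"tx":0,"ty":0,"tz":0,"twist":0},{"jaw":0.6,"tx":0,"ty":0,"tz":0,"twist":0},{"jaw":0.6,"tx":0,"ty":0,"tz":0,"twist":0},{"jaw":0.6,"tx":0,"ty":0,"tz":0,"twist":0}]'
python3 -m pendant '[{"jaw":0.6,"tx":0,"ty":0,"tz":0.02,"twist":0},{"jaw":0.6,"tx":0,"ty":0,"tz":0.04,"twist":0},{"jaw":0.6,"tx":0,"ty":0,"tz":0.05,"twist":0},{"jaw":0.6,"tx":0,"ty":0,"tz":0.05,"twist":0},{"jaw":0.6,"tx":0,"ty":0,"tz":0.04,"twist":0},{"jaw":0.6,"tx":0,"ty":0.03,"tz":0,"twist":0},{"jaw":0.6,"tx":0,"ty":0.02,"tz":0,"twist":0},{"jaw":0.6,"tx":0,"ty":0,"tz":0,"twist":0},{"jaw":0.6,"tx":0,"ty":0,"tz":0,"twist":0}]'
python3 w.py 10 straightedge lock_grip
python3 - <<'E'
from h import *
p=cv2.imread("pics/w10.png");c=p[0:340,200:460];cv2.imwrite("pics/c10.png",cv2.resize(c,(458,600),interpolation=cv2.INTER_CUBIC))
d=np.load("w10.npz");c=(d["K"],float(d["k1"]),d["R"],d["t"]);P=d["P"]
m=(P[...,2]>.054)&(P[...,2]<.07)&(np.hypot(P[...,0]-.593,P[...,1]+.285)<.05)
k,l,st,ce=cv2.connectedComponentsWithStats(m.astype(np.uint8));i=1+np.argmax(st[1:,4]);print("lock",st[i],onz(c,ce[i],.062))
E
```

```text
clock: 21.52
eef_pos: [0.5941, -0.2783, 0.0033]
eef_rot: [-3.141, -0.0, 1.347]
ft_force: [-0.1, -0.0, -0.1]
grip_width: 0.0342
grip_force: 0.0
clock: 22.65
eef_pos: [0.5937, -0.2297, 0.2031]
eef_rot: [-3.141, 0.001, 1.346]
ft_force: [-0.8, 0.3, 0.6]
grip_width: 0.0341
grip_force: 0.0
[ 0.5937 -0.2297  0.2031] [-1.7996e+02  5.0000e-02  7.7120e+01] 0.034068306154789736 22.65 [ 0.54  0.53 -0.4   1.53  0.22  1.12 -0.13]
straightedge [([0.6135, -0.1777, 0.0128], 0.74, [329, 142])]
lock_grip [([0.5925, -0.288, 0.0642], 0.59, [334, 281])]
lock [328 260  16  33 512] [ 0.59410256 -0.28444152  0.062     ]
```

View pics/c10.png

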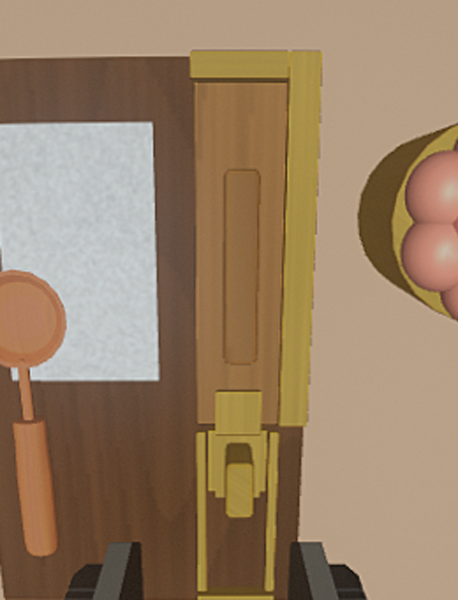

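The crop shows the straightedge flush along the fence (285,250) and stop (240,80). The tongue (238,408) lies over its free end, and the carriage is at the rails' front end. The slide moved freely (≈1.5 N) for 39 mm, then met a hard stop at 24 N. Last, a check of the bystanders before handing in.

Run:
```python
from h import *
f=robot.grab_frame("side");c=cam(f)
for m in "candlestick glass mill votive flowerpot caddy spoon straightedge lock_grip".split():
    print(m,[np.round(x["point"],3).tolist() for x in robot.place_of(f,m)[:3]])
print(robot.job_done())
```

```text
candlestick [[0.645, 0.18, -0.001]]
glass [[0.526, 0.073, -0.002]]
mill [[0.459, 0.292, -0.001]]
votive [[0.526, -0.413, -0.005]]
flowerpot [[0.719, -0.185, -0.001]]
caddy [[0.447, -0.08, 0.0]]
spoon [[0.487, -0.238, 0.01]]
straightedge [[0.304, 0.18, 0.0], [0.616, -0.186, 0.012], [0.648, 0.509, 0.001]]
lock_grip [[0.594, -0.285, 0.066]]
the job is handed in; nothing more can be done
None
```

The wooden straightedge lies flush against the fence and corner stop, the brass lock is slid to a hard stop with its tongue over the free end, and the tableware I could check has not moved (the ramekin was not rechecked); the job is handed in, but no verdict was returned.

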